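Change the bench motors over through centre off

TASK

Change the stone-carver's bench over from the polishing spindle to the flexible-shaft drive at the changeover switch with the red ball knob: bring its lever from the yellow side to centre off (upright), leave it there two seconds so that the spindle can run down, then throw it fully over to the green side and let go. Leave the like switch with the blue knob as it is.

Things in the scene. Friction and masses are not known exactly. Their poses are not given: they have to be found in the camera images.
- motors_box: Fixed grey box of the red-knob switch, 120 x 190 mm, top 53 mm high: yellow band at one end, green at the other, black between. Origin: centre of underside, on the bench; z up, +y to the green end, x along the lever's hinge. The lever, a 10 mm rod, swings in the y-z plane on a hinge 58 mm above the origin, between steel cheeks 65 mm high that reach 17 mm either side along x.
- motors (a joint): Lever angle of the red-knob switch, rad: 0 = upright (centre off), negative = leaning to yellow, positive = to green; stops at -0.6 and +0.6. It starts at or near the yellow stop (-0.6 to -0.48). No spring or click: friction holds it wherever it is left; about 2 N at the knob moves it.
- motors_knob (a point): Centre of the red ball knob, 28 mm in diameter, at the end of the lever, 85 mm from the hinge (143 mm above the bench when upright, 128 mm at either stop). Its z axis points along the lever away from the hinge.
- extraction_knob (a point): Centre of the blue ball knob (28 mm) of the dust-extraction switch, a second switch of the same make with the same box, bands and lever, also leaning to its yellow side. Not to be operated.
Not all that is in view belongs to the job. Leave any brown, pink or purple look-alike of the motors_box alone.

How it is judged:
By the outcome, as a careful person would: the job done as asked, in the order asked, and still so for the second after the job is handed in, with the robot touching nothing.
It also fails if it takes over 34 s, if anything falls off the work surface, if the arm or the gripper's body presses on something with over 40 N, if the wrist force passes 120 N, or if a joint passes its speed limit or range.

ROBOT

A 6-joint arm with a two-finger parallel gripper is mounted at the origin on the work surface. World frame = base frame: x ahead of the robot, y to its left, z up, the work surface at z = 0. Lengths are in mm, angles in rad, forces in N, time in s.
With the tool pointing down it reaches from about 275 to 725 mm from the base axis. Payload 15.9 kg.
Tool frame: the origin (TCP) lies at the very end of the fingers, on their centre line; the grasp point (between the pads) lies 19 mm behind it (tcp_to_grasp is the z of the grasp point in the tool frame, in mm); z points along the fingers, y is the line along which they close (so a half turn about z gives the same grasp; the last joint's range is limited). The gripper opens to 85 mm and grips with 20 to 120 N. Pads are 22 mm wide; open, the fingers measure 114 mm over their backs; the gripper's body (76 mm by 85 mm) begins 54 mm behind the grasp point. The pads swing forward as they close: fully open they stand 13 mm farther back than shut.
Start: joints at [1.26, 0.213, -0.034, 1.323, 0, 1.571], TCP at [152.904, 476.031, 191.906] pointing down, gripper open.
Joint ranges: [-2.98, 2.98], [-0.74, 1.72], [-1.14, 1.35], [-2.1, 2.04], [-1.57, 1.44], [-3.14, 3.14]. Speed limits (rad/s): [1.89, 1.89, 2.39, 2.57, 3.14, 3.14].

INTERFACE

Orientations are given as a unit quaternion [x, y, z, w].
In Python, from workcell import * gives the robot as it stands. The module is installed in compiled form; this text tells all that it offers.
- The arm moves only by the tool drive_tool, never from a script. Its argument "steps" is a list of rows, each a list of 4 numbers: the shift along the tool's x, y, z in mm, then the turn about the tool's z in degrees. A call has 1 to 10 rows; each row is the pose to reach, as a shift and turn from the pose commanded when the call began, along the tool's axes at that moment; what a row does not reach only later rows make up. A row lasts 1/12 s, in which the tool goes at most 41.7 mm and 7.16 degrees, less where a joint would pass 70% of its speed; a pose out of reach is approached as far as the arm can. A call with a gripper value outside its range is refused whole. "grip" is the closure, from -1 (fully open) to 1 (shut), so that 0 is half open, set as the call begins (left out, the last holds). The fingers move at their own pace and stop on an object; "squeeze" is the grip in N (left out, the last holds). Time passes only in rows, so rows that repeat a pose let the fingers close. It gives the time, the measured TCP pose, the force, the opening and the grip force at its end, in the units of the state.
- observe(): the state, without advancing time (a new reading comes with each control period).
- get_image(name): name is "side" or "top" or "wrist"; returns a dict with "color" (400x640x3 uint8, red, green, blue), "depth" (400x640 float32, mm along the optical axis (not along the pixel's ray), 0 where there is no reading), "fx", "fy", "cx", "cy" (pixels), "extrinsics" (4x4, takes a point from camera to world coordinates); the wrist camera has in their place "hand_eye" (4x4, takes a point from camera to tool coordinates, whose origin is the TCP and whose axes are the flange's). Camera axes: x right, y down, z forward; pixel columns grow to the right and rows downward; lengths in mm; the calibration is good to about 2 mm. A picture is of the moment at which its call begins: read the wrist's pose just before it.
- close_job(): hands the job in; it is judged then, once.
The state is a dict: "clock": time; "joint_positions": joint angles; "qvel": joint speeds; "tau": joint torques, N m; "tcp_pos": TCP position; "tool_rot": TCP orientation; "contact_force": force on the tool from outside, world axes, zero at the start; "ft_torque": the same for the moment, N m; "width": finger opening in mm; "grasp_force": force on a finger pad.
Only numpy, scipy, OpenCV 4.12 (cv2) and the standard library are available. Lean on these libraries where they do the work, as an engineer would, in place of code of your own. Each camera call takes 0.05 s, during which the arm holds its last target. There are 200 camera calls.

## Working session

There is one attempt and no reset: what is moved stays moved. The work goes in short steps, Python scripts to look and compute and a tool call to move; the robot and the scene stay as the last step left them, time stands still between calls to the robot, and variables do not carry over. Pictures are saved under pics/ and viewed, at most 10 in all, crops included, and the job is handed in when it is done.

Besides the shell and the picture viewer there is one more tool, called after "Request:" as name(argument=value, ...) on one line, values as JSON. drive_tool: Moves the arm, as the interface text tells. Its arguments: {"type":"object","properties":{"steps":{"type":"array","items":{"type":"array","items":{"type":"number"}}},"grip":{"type":"number"},"squeeze":{"type":"number"}},"required":["steps"]}

```bash
mkdir -p pics; python3 - <<'E'
from workcell import *
import cv2,pickle
d={}
for n in("top","side"):
    i=get_image(n); d[n]=i; cv2.imwrite(f"pics/{n}0.png",i["color"][:,:,::-1])
    print(n,i["fx"],i["fy"],i["cx"],i["cy"],i["extrinsics"].round(3).tolist())
pickle.dump(d,open("im0.pkl","wb"))
s=observe();print(s)
E
```

```text
top 449.08419054819046 449.08419054819046 314.80164761223347 203.68407380459882 [[0.003, -0.992, 0.129, 281.426], [-1.0, -0.003, 0.001, 68.381], [-0.001, -0.129, -0.992, 1128.411], [0.0, 0.0, 0.0, 1.0]]
side 398.5507767728893 398.5507767728893 314.3214371519532 200.08396229126754 [[-0.98, -0.092, 0.178, 262.041], [-0.201, 0.448, -0.871, 873.016], [0.0, -0.889, -0.458, 541.252], [0.0, 0.0, 0.0, 1.0]]
{'clock': 0.1, 'joint_positions': array([ 1.26003389e+00,  2.13292351e-01, -3.49875682e-02,  1.32349037e+00,
        3.72567535e-05,  1.57079922e+00]), 'qvel': array([ 0.00126641, -0.00037545,  0.00066563,  0.00104006,  0.00205736,
       -0.00024102]), 'tau': array([ 3.98070901e-03, -6.87255335e+01,  4.87805486e+01,  1.22770181e-02,
        2.65004237e-04, -6.54743144e-05]), 'tcp_pos': array([152.7758162 , 475.73084505, 191.47644144]), 'tool_rot': array([ 1.54758160e-01,  9.87952263e-01, -4.78230917e-04, -9.37667718e-05]), 'contact_force': array([-0.47219931,  0.7131695 ,  0.12841676]), 'ft_torque': array([-0.03269892, -0.02594073, -0.05825602]), 'grasp_force': 0.0, 'width': 85.05996033302524}
```

View pics/top0.png

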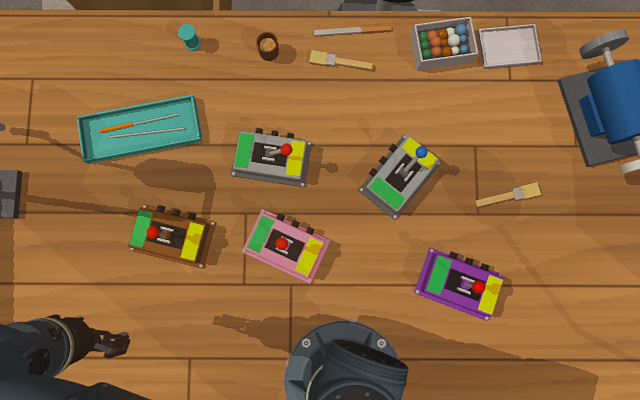

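View pics/side0.png

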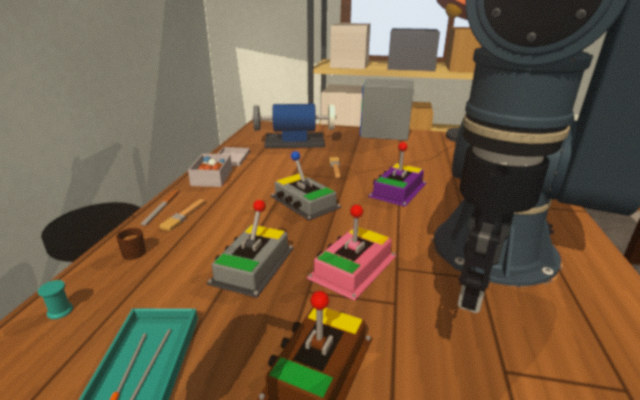

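The top view shows red knobs on the grey box (287,149), brown box (153,232), pink box (282,243) and purple box (478,287), and a blue knob on a grey box (421,152). In the side view, the grey red-knob switch is at (259,205). By the description, the target is the grey box with the red knob at top (287,149). I'll check it in a close crop and measure it.

```bash
cat > h.py <<'E'
import numpy as np,cv2
def ray(i,uv,T=None):
    T=i["extrinsics"] if T is None else T
    d=T[:3,:3]@np.array([(uv[0]-i["cx"])/i["fx"],(uv[1]-i["cy"])/i["fy"],1.]); return T[:3,3],d/np.linalg.norm(d)
def plane(i,uv,z,T=None):
    o,d=ray(i,uv,T); return o+d*(z-o[2])/d[2]
def meet(a,b):
    (o,d),(p,e)=a,b
    s=np.linalg.lstsq(np.c_[d,-e],p-o,rcond=None)[0]
    x,y=o+d*s[0],p+e*s[1]; return (x+y)/2,np.linalg.norm(x-y)
H=dict(red=[(0,170,110),(7,255,255)],blue=[(105,150,90),(125,255,255)],green=[(50,120,60),(70,255,255)],yellow=[(25,150,90),(33,255,255)])
def blob(img,c,win,full=False):
    x0,y0,x1,y1=win
    h=cv2.cvtColor(img,cv2.COLOR_RGB2HSV)[y0:y1,x0:x1]
    m=cv2.inRange(h,*H[c])
    n,l,s,ce=cv2.connectedComponentsWithStats(m)
    k=1+np.argmax(s[1:,4]); cn=cv2.findContours((l==k).astype(np.uint8),0,2)[0][0]+[x0,y0]
    (cx,cy),r=cv2.minEnclosingCircle(cn.astype(np.float32))
    return np.array([cx,cy]),r,ce[k]+[x0,y0],s[k,4],cv2.minAreaRect(cn.astype(np.float32))
E
python3 - <<'E'
from h import *
import pickle
d=pickle.load(open("im0.pkl","rb"));t,s=d["top"],d["side"]
W=dict(top=(225,120,320,192),side=(205,190,295,295))
for n,w in W.items():
    for c in("red","green","yellow"): 
        b=blob(d[n]["color"],c,w);print(n,c,b)
        if c!="red":print(plane(d[n],b[4][0],53))
a=blob(t["color"],"red",W["top"])[0];b=blob(s["color"],"red",W["side"])[0]
print(meet(ray(t,a),ray(s,b)))
a=blob(t["color"],"blue",(400,140,440,175))[0];b=blob(s["color"],"blue",(280,145,310,170))[0]
print("blue",meet(ray(t,a),ray(s,b)))
A=cv2.resize(t["color"][115:200,215:325],None,fx=4,fy=4)
B=cv2.resize(s["color"][190:300,200:300],None,fx=3.09,fy=3.09)
B=B[:340]
cv2.imwrite("pics/crop.png",np.hstack([A,B[:, :]])[:,:,::-1] if A.shape[0]==B.shape[0] else A[:,:,::-1])
E
```

```text
top red (array([285.5       , 149.16667175]), 5.911484718322754, array([285.57142857, 149.09183673]), np.int32(98), ((285.5, 149.0), (10.0, 11.0), 90.0))
top green (array([244.10758972, 150.2848053 ]), 17.683429718017578, array([243.70666667, 150.01111111]), np.int32(450), ((243.6811065673828, 150.03396606445312), (13.268774032592773, 34.21623992919922), 10.61965560913086))
[554.15606043 244.52611918  53.        ]
top yellow (array([293.56451416, 167.0806427 ]), 9.605341911315918, array([293.53271028, 167.19158879]), np.int32(214), ((293.4864807128906, 167.08108520507812), (13.480716705322266, 15.782302856445312), 9.462321281433105))
[511.82565034 121.94216016  53.        ]
side red (array([258.73529053, 205.26470947]), 6.031310081481934, array([258.64912281, 205.21929825]), np.int32(114), ((258.5, 205.5), (11.0, 11.0), 90.0))
side green (array([236., 262.]), 21.023895263671875, array([236.55658199, 261.94226328]), np.int32(433), ((236.11764526367188, 261.5294494628906), (41.231056213378906, 12.12678050994873), 14.03624439239502))
[554.55769287 246.86362394  53.        ]
side yellow (array([273., 233.]), 9.219644546508789, array([273.12903226, 233.08870968]), np.int32(124), ((273.1922912597656, 233.03846740722656), (17.25821876525879, 8.236878395080566), 11.309932708740234))
[511.86837418 125.26061357  53.        ]
(array([537.53393242, 136.83027578, 128.72739739]), np.float64(0.636803803171651))
blue (array([ 531.83235482, -170.93134414,  132.61525166]), np.float64(1.0837973113443633))
```

View pics/crop.png

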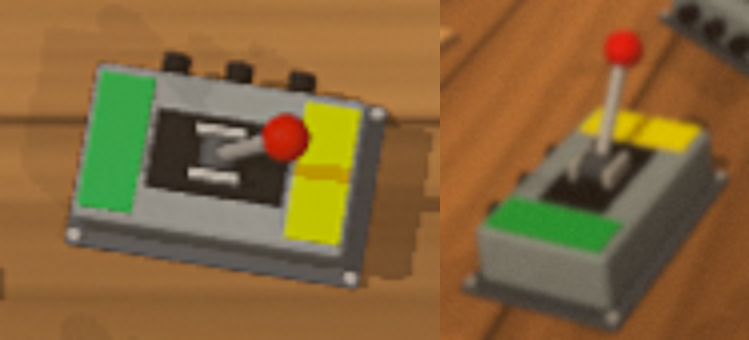

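The crop confirms the target: grey box, red knob leaning over the yellow band, green band at the other end. The knob is at (537.5, 136.8, 128.7). I'll move to a hover with the tool's y axis turned along the hinge.

Request:
drive_tool(steps=[[0, 0, -40, 7], [-50, -20, -50, 14], [-90, -36, -50, 21], [-130, -51, -50, 28], [-170, -67, -50, 35], [-210, -82, -50, 42], [-250, -98, -50, 49], [-290, -113, -50, 56], [-330, -129, -50, 63], [-368, -144, -50, 70]], grip=-1, squeeze=20)

```text
clock: 0.93
tcp_pos: [444.2, 237.8, 241.8]
tool_rot: [0.696, 0.718, -0.0, -0.0]
contact_force: [-0.0, 1.0, -0.4]
width: 85.7
grasp_force: 0.0
```

Request:
drive_tool(steps=[[-26, 30, 0, 5], [-53, 62, 0, 11], [-81, 94, 0, 11], [-81, 94, 0, 11], [-81, 94, 0, 11], [-81, 94, 0, 11]])

```text
clock: 1.43
tcp_pos: [539.7, 162.3, 241.5]
tool_rot: [0.759, 0.651, -0.0, -0.0]
contact_force: [0.4, -0.7, 0.5]
width: 85.7
grasp_force: 0.0
```

```bash
python3 - <<'E'
from h import *
from workcell import *
from scipy.spatial.transform import Rotation as R
s=observe(); i=get_image("wrist")
T=np.eye(4);T[:3,:3]=R.from_quat(s["tool_rot"]).as_matrix();T[:3,3]=s["tcp_pos"];T=T@i["hand_eye"]
print(s["clock"],s["tcp_pos"],s["joint_positions"],T.round(2).tolist())
import pickle;pickle.dump((i,T,s),open("w1.pkl","wb"))
cv2.imwrite("pics/w1.png",i["color"][:,:,::-1])
for c in("red","green","yellow"):
    b=blob(i["color"],c,(0,0,640,400));print(c,b)
    if c!="red":
        p=np.array([plane(i,q,53,T)[:2] for q in cv2.boxPoints(b[4])]);print(p.round(1).tolist())
    else: print(plane(i,b[0],128.5,T))
E
```

```text
1.4333 [539.74939229 162.295646   241.50591327] [2.91925602e-01 3.51203038e-01 2.75460727e-01 1.49601116e+00
 2.56223161e-04 2.01687475e+00] [[0.99, -0.15, -0.04, 550.6], [-0.15, -0.95, -0.27, 231.9], [0.0, 0.28, -0.96, 424.6], [0.0, 0.0, 0.0, 1.0]]
red (array([115.5, 240.5]), 15.890348434448242, array([115.02603369, 240.10260337]), np.int32(653), ((115.00001525878906, 240.00003051757812), (26.870054244995117, 29.698482513427734), 45.0))
[309.60697144 137.61668522 128.5       ]
green (array([324.5       , 101.20370483]), 37.53915023803711, array([324.54774864, 102.62790698]), np.int32(2021), ((324.5, 103.0), (28.0, 71.0), 90.0))
[[516.3, 267.3], [598.8, 254.4], [595.1, 222.9], [510.4, 236.1]]
yellow (array([88. , 22.5]), 26.51896095275879, array([89.72933431, 22.08997805]), np.int32(1367), ((89.04928588867188, 22.88394546508789), (42.9826774597168, 35.566375732421875), 4.573921203613281))
[[277.8, 358.0], [294.5, 390.8], [339.7, 380.4], [324.3, 347.2]]
```

View pics/w1.png

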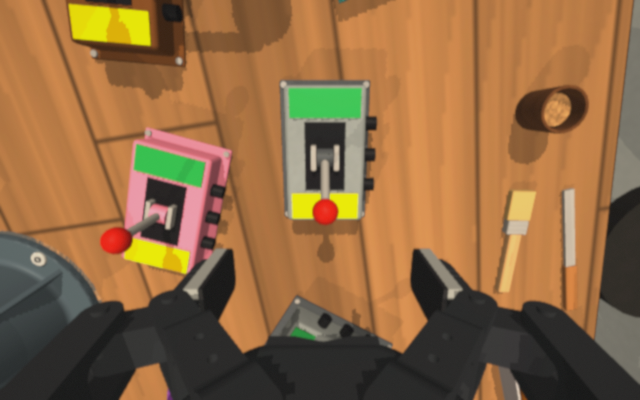

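The wrist view shows the grey box nearly square to the image, with the knob at (325,211) and the pink one's knob at (115,240).

```bash
python3 - <<'E'
from h import *
import pickle
from scipy.spatial.transform import Rotation as R
i,T,s=pickle.load(open("w1.pkl","rb"));d=pickle.load(open("im0.pkl","rb"));t=d["top"]
b=blob(i["color"],"red",(300,190,350,230));print(b[0],b[1])
a=blob(t["color"],"red",(225,120,320,192))[0]; sd=blob(d["side"]["color"],"red",(205,190,295,295))[0]
k1=meet(ray(i,b[0],T),ray(t,a)); k2=meet(ray(i,b[0],T),ray(d["side"],sd));print(k1,k2)
y=blob(i["color"],"yellow",(275,185,375,225))[4]
g=blob(i["color"],"green",(275,75,375,130))[4]
P=lambda r:np.array([plane(i,q,53,T)[:2] for q in cv2.boxPoints(r)])
Y,G=P(y),P(g);v=G.mean(0)-Y.mean(0);c=(G.mean(0)+Y.mean(0))/2
print(Y.round(1).tolist(),G.round(1).tolist(),"ang box x",np.degrees(np.arctan2(v[1],v[0]))-90,c,np.linalg.norm(v))
Rm=R.from_quat(s["tool_rot"]).as_matrix();print("tool y ang",np.degrees(np.arctan2(Rm[1,1],Rm[0,1])))
for k in (k1[0],k2[0]):
    u=v/np.linalg.norm(v); w=k[:2]-c; print("knob along/across",w@u,w@[u[1],-u[0]], "tool shift for grasp pt",Rm.T@(k-[0,0,19]-s["tcp_pos"]))
E
```

```text
[324.82351685 212.05882263] 12.650583267211914
(array([537.45873996, 136.11686402, 130.6145698 ]), np.float64(1.7571633599160836)) (array([538.30471702, 134.76295045, 127.74546816]), np.float64(0.6296660733739319))
[[496.6, 141.0], [532.4, 135.4], [527.3, 102.9], [490.6, 108.6]] [[516.3, 267.3], [598.8, 254.4], [595.1, 222.9], [510.4, 236.1]] ang box x -19.42425582670313 [533.42524164 183.56942198] 130.62477206865262
tool y ang -8.832318423933307
knob along/across -43.410269275405966 19.58476159474076 tool shift for grasp pt [-26.19645338   1.88260146 129.89433576]
knob along/across -44.40578225927268 20.83284535574345 tool shift for grasp pt [-27.40389669   2.92922521 132.76263888]
```

Request:
drive_tool(steps=[[-27, 2.5, 0, 0], [-27, 2.5, 30, 0], [-27, 2.5, 60, 0], [-27, 2.5, 90, 0], [-27, 2.5, 115, 0], [-27, 2.5, 131, 0], [-27, 2.5, 131, 0], [-27, 2.5, 131, 0]])

```text
clock: 2.15
tcp_pos: [537.4, 136.1, 111.2]
tool_rot: [0.759, 0.651, -0.0, -0.0]
contact_force: [-1.0, -0.8, 0.2]
width: 85.7
grasp_force: 0.0
```

Request:
drive_tool(steps=[[0, 0, 0, 0], [0, 0, 0, 0], [0, 0, 0, 0], [0, 0, 0, 0], [0, 0, 0, 0], [0, 0, 0, 0], [0, 0, 0, 0], [0, 0, 0, 0]], grip=1, squeeze=25)

```text
clock: 2.82
tcp_pos: [538.4, 135.2, 110.9]
tool_rot: [0.759, 0.651, -0.0, -0.0]
contact_force: [-0.4, -0.1, 0.5]
width: -0.5
grasp_force: 0.0
```

The fingers shut on nothing, so I'll look again.

```bash
python3 - <<'E'
from h import *
from workcell import *
import pickle
s=observe();d={n:get_image(n) for n in("top","side","wrist")};pickle.dump((s,d),open("w2.pkl","wb"))
A=cv2.resize(d["side"]["color"][150:310,190:330],(400,457));B=cv2.resize(d["wrist"]["color"],(400,250));C=cv2.resize(d["top"]["color"][110:200,220:330],(400,327))
o=np.zeros((600,800,3),np.uint8);o[:457,:400]=A;o[:250,400:]=B;o[260:587,400:]=C
cv2.imwrite("pics/w2.png",o[:,:,::-1])
E
```

```text
(no output)
```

View pics/w2.png

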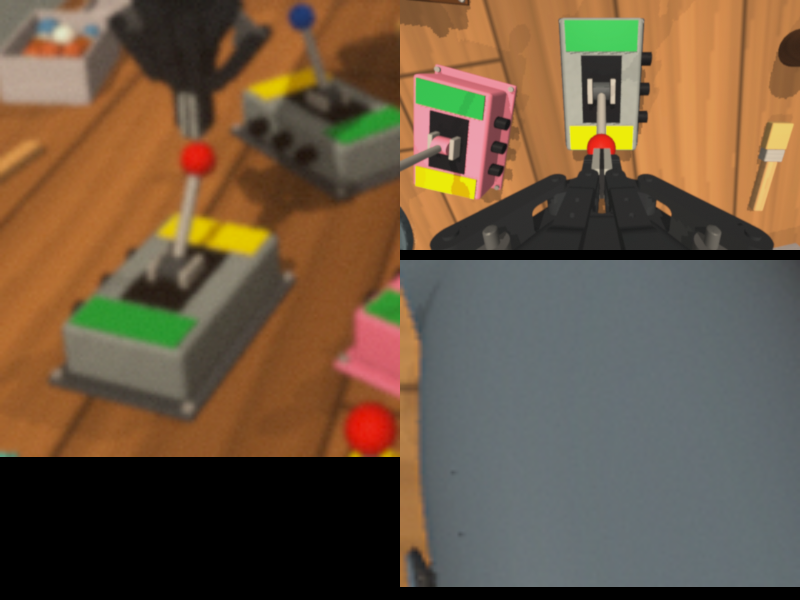

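```bash
python3 - <<'E'
from h import *
import pickle
from scipy.spatial.transform import Rotation as R
s,d=pickle.load(open("w2.pkl","rb"));_,d=s,d
i=d["wrist"];T=np.eye(4);T[:3,:3]=R.from_quat(s["tool_rot"]).as_matrix();T[:3,3]=s["tcp_pos"];T=T@i["hand_eye"]
def proj(i,T,p):
    q=np.linalg.inv(T)@np.r_[p,1];return (i["fx"]*q[0]/q[2]+i["cx"],i["fy"]*q[1]/q[2]+i["cy"],q[2])
S=d["side"];b=blob(S["color"],"red",(205,190,295,225));w=blob(i["color"],"red",(290,190,350,260));print("side",b[:2],"wrist",w[:2],w[4])
print(meet(ray(S,b[0]),ray(i,w[0],T)))
for h in(0,19,40):
    p=s["tcp_pos"]+[0,0,h];print(h,"side",proj(S,S["extrinsics"],p),"wrist",proj(i,T,p))
k=np.array([537.7,136,129.]);print("old knob: side",proj(S,S["extrinsics"],k),"wrist",proj(i,T,k))
dp=S["depth"];print("depth side ball",np.median(dp[203:208,256:262]),"above(finger)",dp[186:200:2,258]); print("wrist depth ball",i["depth"][int(w[0][1])-8:int(w[0][1])+8:3,int(w[0][0])])
print(i["hand_eye"].round(3).tolist(), s["joint_positions"])
E
```

```text
side (array([258.6315918 , 205.09210205]), 6.105481147766113) wrist (array([321.49243164, 237.27786255]), 23.208969116210938) ((321.2083740234375, 230.71060180664062), (31.74516487121582, 45.06462478637695), 88.45184326171875)
(array([538.1944516 , 135.33747433, 128.56145335]), np.float64(0.8538504547122864))
0 side (np.float64(259.2476773577498), np.float64(211.97807192518974), np.float64(888.8991312896184)) wrist (np.float64(322.3862397888418), np.float64(226.415822468057), np.float64(195.41591949771637))
19 side (np.float64(258.7073028346325), np.float64(204.44575332001503), np.float64(880.2060513134986)) wrist (np.float64(322.4097597551668), np.float64(237.87418572580228), np.float64(177.15142982754816))
40 side (np.float64(258.09749160100995), np.float64(195.94555150782955), np.float64(870.597910287261)) wrist (np.float64(322.44212368641456), np.float64(253.64111649267704), np.float64(156.96436229736221))
old knob: side (np.float64(258.9188717787066), np.float64(205.00723659878955), np.float64(879.8046499881126)) wrist (np.float64(321.0549340768974), np.float64(236.21566008272052), np.float64(177.84162425444055))
depth side ball 867.58734 above(finger) [843.9289  847.5754  849.6285  850.2965  851.3863  856.49304 856.4775 ]
wrist depth ball [163.94554 163.53595 162.96924 148.7167  144.27698 140.64597]
[[0.0, -0.961, -0.276, 70.408], [1.0, -0.0, 0.001, -0.145], [-0.001, -0.276, 0.961, -183.104], [0.0, 0.0, 0.0, 1.0]] [ 2.46026257e-01  3.52514039e-01 -5.26909399e-02  1.16565648e+00
  7.95285730e-06  1.97061834e+00]
```

```bash
python3 - <<'E'
from h import *
import pickle
s,d=pickle.load(open("w2.pkl","rb"));i0=pickle.load(open("im0.pkl","rb"))["side"]
def proj(i,T,p):
    q=np.linalg.inv(T)@np.r_[p,1];return (i["fx"]*q[0]/q[2]+i["cx"],i["fy"]*q[1]/q[2]+i["cy"],q[2])
for h in (0,13,19,36):print(h,proj(i0,i0["extrinsics"],np.array([152.8,475.7,191.5+h])))
A=cv2.resize(d["side"]["color"][165:225,228:288],(400,400),interpolation=0)
B=cv2.resize(i0["color"][210:320,430:540],(400,400),interpolation=0)
C=cv2.resize(d["wrist"]["color"][190:290,270:370],(400,400),interpolation=0)[:200]
o=np.zeros((600,800,3),np.uint8);o[:400,:400]=A;o[:400,400:]=B;o[400:,:400]=C
cv2.imwrite("pics/w3.png",o[:,:,::-1])
E
```

```text
0 (np.float64(467.1486713508615), np.float64(317.20196837593767), np.float64(486.6648252438661))
13 (np.float64(469.04403862544257), np.float64(309.06734799951096), np.float64(480.7169284181))
19 (np.float64(469.93473361470416), np.float64(305.244624189726), np.float64(477.9717452677464))
36 (np.float64(472.5148498171437), np.float64(294.17116834009255), np.float64(470.19372634174454))
```

View pics/w3.png

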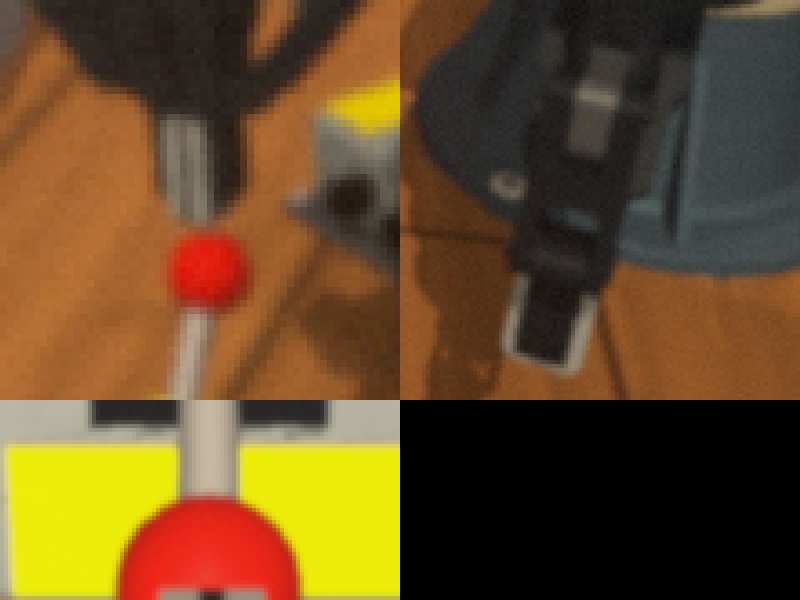

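The side view shows the shut fingertips ending just above the knob, so the real tips stop short of the reported TCP. I'll measure that offset from the depth images.

```bash
python3 - <<'E'
from h import *
import pickle
s,d=pickle.load(open("w2.pkl","rb"))
i=d["wrist"]
def P(i,T,u,v):
    z=i["depth"][v,u];return (T@np.array([(u-i["cx"])/i["fx"]*z,(v-i["cy"])/i["fy"]*z,z,1]))[:3].round(1)
for u in(316,328):
    for v in(232,236,238,240,244,250,260,280):print("tool",u,v,P(i,i["hand_eye"],u,v))
for v in(186,190,194,196,197,198,200,203,206):print("side",v,P(d["side"],d["side"]["extrinsics"],257,v),P(d["side"],d["side"]["extrinsics"],261,v))
i0=pickle.load(open("w1.pkl","rb"))[0]
for u,v in((228,255),(222,265),(418,255),(425,262),(415,252)):print("open",u,v,P(i0,i0["hand_eye"],u,v))
E
```

```text
tool 316 232 [  8.6  -3.5 -31. ]
tool 316 236 [  6.6  -3.5 -31.9]
tool 316 238 [ 11.1  -3.2 -45.1]
tool 316 240 [ 11.5  -3.2 -48.5]
tool 316 244 [ 11.7  -3.1 -53.7]
tool 316 250 [ 11.5  -3.  -59.8]
tool 316 260 [ 11.5  -2.8 -69.5]
tool 316 280 [ 12.9  -2.4 -87.6]
tool 328 232 [  8.8   3.1 -31.5]
tool 328 236 [  6.9   3.  -32.4]
tool 328 238 [ 11.5   2.8 -45.9]
tool 328 240 [ 11.3   2.7 -48. ]
tool 328 244 [ 11.6   2.6 -53.5]
tool 328 250 [ 11.4   2.5 -59.5]
tool 328 260 [ 11.6   2.3 -69.5]
tool 328 280 [ 12.    2.  -86.1]
side 186 [534.8 147.1 180.7] [526.7 144.7 180.4]
side 190 [535.8 146.3 170.8] [527.4 144.5 170.8]
side 194 [534.8 150.6 163.5] [527.7 145.4 161.7]
side 196 [536.2 147.8 157.2] [527.7 146.3 157.3]
side 197 [536.1 148.3 155.1] [530.3 139.4 151.2]
side 198 [536.3 148.4 152.7] [ 633.6 -142.4   -2. ]
side 200 [541.9 134.4 140.2] [534.  130.8 139.2]
side 203 [538.3 145.3 138.7] [531.  140.2 136.9]
side 206 [538.5 146.2 131.8] [529.5 145.5 132.4]
open 228 255 [  8.9 -43.2 -59.5]
open 222 265 [  9.6 -42.5 -70.2]
open 418 255 [ 10.1  42.9 -61.9]
open 425 262 [ 11.4  42.8 -71.1]
open 415 252 [  9.6  42.8 -57.9]
```

The real tips are about 41 mm behind the reported TCP, shut (tool z ≈ -41) and open (≈ -54). The knob has not moved, so I'll reopen, go 41 mm lower and grip again.

Request:
drive_tool(steps=[[0, 0, 0, 0], [0, 0, 0, 0], [0, 0, 0, 0], [0, 0, 0, 0], [0, 0, 0, 0], [0, 0, 0, 0], [0, 0, 0, 0], [0, 0, 0, 0]], grip=-1)

```text
clock: 3.63
tcp_pos: [538.5, 135.2, 110.9]
tool_rot: [0.759, 0.651, 0.0, 0.0]
contact_force: [-0.7, -0.3, 0.2]
width: 85.5
grasp_force: 0.0
```

Request:
drive_tool(steps=[[0, 0, 10, 0], [0, 0, 20, 0], [0, 0, 30, 0], [0, 0, 41, 0], [0, 0, 41, 0], [0, 0, 41, 0]])

```text
clock: 4.13
tcp_pos: [537.6, 135.0, 68.9]
tool_rot: [0.759, 0.651, -0.001, -0.0]
contact_force: [-0.2, 0.0, 0.6]
width: 85.5
grasp_force: 0.0
```

Request:
drive_tool(steps=[[0, 0, 0, 0], [0, 0, 0, 0], [0, 0, 0, 0], [0, 0, 0, 0], [0, 0, 0, 0], [0, 0, 0, 0], [0, 0, 0, 0], [0, 0, 0, 0]], grip=1, squeeze=25)

```text
clock: 4.8
tcp_pos: [538.0, 135.1, 70.1]
tool_rot: [0.759, 0.651, -0.0, -0.0]
contact_force: [-5.0, -1.7, 5.0]
width: 26.2
grasp_force: 24.2
```

Request:
drive_tool(steps=[[4.2, 0, -2.7, 0], [8.6, 0, -5, 0], [13.1, 0, -7.1, 0], [17.7, 0, -9, 0], [22.4, 0, -10.6, 0], [27.3, 0, -11.9, 0], [32.1, 0, -12.9, 0], [37.1, 0, -13.6, 0], [42, 0, -14.1, 0], [47, 0, -14.2, 0]])

```text
clock: 5.63
tcp_pos: [545.3, 182.2, 84.2]
tool_rot: [0.759, 0.651, -0.0, -0.0]
contact_force: [-5.3, -2.5, 2.1]
width: 26.4
grasp_force: 25.0
```

Request:
drive_tool(steps=[[0, 0, 0, 0], [0, 0, 0, 0], [0, 0, 0, 0]])

```text
clock: 5.88
tcp_pos: [545.3, 182.3, 84.1]
tool_rot: [0.759, 0.651, 0.0, -0.0]
contact_force: [-5.0, 1.5, 0.0]
width: 26.2
grasp_force: 25.0
```

```bash
python3 - <<'E'
from h import *
from workcell import *
import pickle
s=observe();d={n:get_image(n) for n in("side","wrist")};pickle.dump((s,d),open("w4.pkl","wb"))
print(s["clock"],s["tcp_pos"],s["contact_force"],s["width"])
S=d["side"]
b=blob(S["color"],"red",(205,185,295,260));print(b)
def proj(i,T,p):
    q=np.linalg.inv(T)@np.r_[p,1];return (i["fx"]*q[0]/q[2]+i["cx"],i["fy"]*q[1]/q[2]+i["cy"],q[2])
print(proj(S,S["extrinsics"],np.array([545,182,143.])),proj(S,S["extrinsics"],np.array([538,135,128.5])))
A=cv2.resize(S["color"][150:300,190:310],(400,500));B=cv2.resize(d["wrist"]["color"][50:300,220:420],(400,500))
cv2.imwrite("pics/w4.png",np.hstack([A,B])[:,:,::-1])
E
```

```text
5.8833 [545.34441721 182.31022639  84.11404896] [-5.04415501  1.54345426  0.02335197] 26.20478599335128
(array([248.5       , 207.83332825]), 6.3465728759765625, array([247.01086957, 207.90217391]), np.int32(92), ((247.0, 208.0), (12.0, 8.0), 90.0))
(np.float64(248.09934021682744), np.float64(208.85183461389215), np.float64(834.6282216072144)) (np.float64(258.9491508677199), np.float64(204.98667298722765), np.float64(880.958037164592))
```

View pics/w4.png

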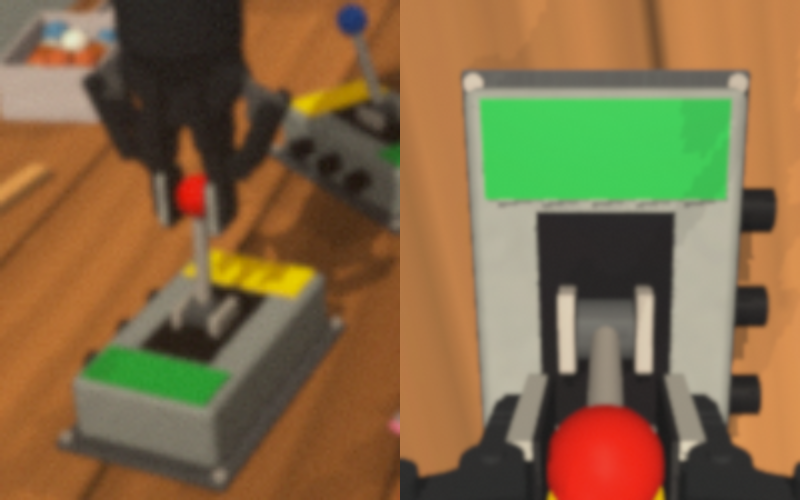

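The side view shows the knob held between the pads and the lever about upright. A quick check of knob against cheeks in the wrist view, with the dwell running.

```bash
python3 - <<'E'
from h import *
import pickle
from scipy.spatial.transform import Rotation as R
s,d=pickle.load(open("w4.pkl","rb"));i=d["wrist"]
T=np.eye(4);T[:3,:3]=R.from_quat(s["tool_rot"]).as_matrix();T[:3,3]=s["tcp_pos"];T=T@i["hand_eye"]
u=np.array([.157,.987]);w=np.array([.987,-.157])
b=blob(i["color"],"red",(285,245,365,330));print(b[:2])
f=lambda p:(round(float(p[:2]@u),1),round(float(p[:2]@w),1))
print("ball",f(plane(i,b[0],143,T)),"side row",f(meet(ray(i,b[0],T),ray(d["side"],(248.1,207.9)))[0]),meet(ray(i,b[0],T),ray(d["side"],(248.1,207.9)))[0][2])
for q in((303.5,193.5),(342.5,193.5),(303,236),(346,236)):print("cheek",f(plane(i,q,65,T)))
for q in((260,98.5),(366,98.5)):print("green outer",f(plane(i,q,53,T)))
for q in((252,86),(374,86)):print("box end",f(plane(i,q,0,T)), f(plane(i,q,53,T)))
E
```

```text
(array([322.5       , 282.63793945]), 30.86077880859375)
ball (259.8, 509.7) side row (261.2, 510.4) 143.67299941357612
cheek (282.9, 496.3)
cheek (283.0, 523.7)
cheek (250.7, 495.5)
cheek (250.8, 527.0)
green outer (346.8, 466.6)
green outer (347.1, 539.1)
box end (359.5, 449.8) (354.8, 461.6)
box end (360.0, 552.8) (355.2, 544.2)
```

Request:
drive_tool(steps=[[0, 0, 0, 0], [0, 0, 0, 0], [0, 0, 0, 0], [0, 0, 0, 0]])

```text
clock: 6.32
tcp_pos: [545.3, 182.2, 84.1]
tool_rot: [0.759, 0.651, 0.0, -0.0]
contact_force: [-4.2, 1.1, 0.1]
width: 26.5
grasp_force: 25.0
```

Both views put the knob about 4 mm short of upright, because the off-centre grip lets it lag. I'll nudge it 4 mm, then dwell.

Request:
drive_tool(steps=[[2, 0, 0, 0], [4, 0, 0, 0], [4, 0, 0, 0], [4, 0, 0, 0]])

```text
clock: 6.65
tcp_pos: [545.9, 186.0, 84.1]
tool_rot: [0.759, 0.651, -0.0, -0.0]
contact_force: [-5.1, 1.0, 1.2]
width: 26.2
grasp_force: 25.1
```

```bash
cat > m.py <<'E'
from h import *
from workcell import *
from scipy.spatial.transform import Rotation as R
def state(wn=(285,245,365,330),sz=143):
    s=observe();i=get_image("wrist");S=get_image("side")
    T=np.eye(4);T[:3,:3]=R.from_quat(s["tool_rot"]).as_matrix();T[:3,3]=s["tcp_pos"];T=T@i["hand_eye"]
    u=np.array([.157,.987]);b=blob(i["color"],"red",wn);c=blob(S["color"],"red",(205,185,290,260))
    print(s["clock"],"tcp u",s["tcp_pos"][:2]@u,"F",s["contact_force"],"ball",b[:2],c[0],c[4])
    m=meet(ray(i,b[0],T),ray(S,c[0]))
    print("u at plane",plane(i,b[0],sz,T)[:2]@u,"meet",m[0][:2]@u,m)
    return s,i,S
E
python3 -c "
from m import *
state()"
```

```text
6.65 tcp u 269.24029352210243 F [-5.07486229  1.00743294  1.18457796] ball (array([322.37167358, 283.70828247]), 30.878572463989258) [247.72727966 208.3636322 ] ((245.7772216796875, 208.22772216796875), (7.761290073394775, 13.23399543762207), 5.7105937004089355)
u at plane 262.8998193674354 meet 264.0881248526252 (array([545.53743255, 180.78900501, 143.8912347 ]), np.float64(1.4356971515457788))
```

Request:
drive_tool(steps=[[1, 0, 0, 0], [1, 0, 0, 0], [1, 0, 0, 0], [1, 0, 0, 0], [1, 0, 0, 0], [1, 0, 0, 0], [1, 0, 0, 0], [1, 0, 0, 0], [1, 0, 0, 0], [1, 0, 0, 0]])

```text
clock: 7.58
tcp_pos: [546.0, 186.8, 84.1]
tool_rot: [0.759, 0.651, -0.0, -0.0]
contact_force: [-5.1, -0.7, 1.7]
width: 26.0
grasp_force: 25.1
```

Request:
drive_tool(steps=[[0, 0, 0, 0], [0, 0, 0, 0], [0, 0, 0, 0], [0, 0, 0, 0], [0, 0, 0, 0], [0, 0, 0, 0], [0, 0, 0, 0], [0, 0, 0, 0], [0, 0, 0, 0], [0, 0, 0, 0]])

```text
clock: 8.42
tcp_pos: [546.0, 186.8, 84.1]
tool_rot: [0.759, 0.651, -0.0, -0.0]
contact_force: [-5.6, -1.1, 2.1]
width: 26.3
grasp_force: 25.1
```

Request:
drive_tool(steps=[[0, 0, 0, 0], [0, 0, 0, 0], [0, 0, 0, 0], [0, 0, 0, 0], [0, 0, 0, 0], [0, 0, 0, 0], [0, 0, 0, 0], [0, 0, 0, 0], [0, 0, 0, 0], [0, 0, 0, 0]])

```text
clock: 9.25
tcp_pos: [546.0, 186.8, 84.1]
tool_rot: [0.759, 0.651, -0.0, -0.0]
contact_force: [-6.2, -0.8, 1.5]
width: 26.2
grasp_force: 25.1
```

Request:
drive_tool(steps=[[5.1, 0, 0.2, 0], [10.2, 0, 0.6, 0], [15.2, 0, 1.4, 0], [20.2, 0, 2.4, 0], [25.1, 0, 3.8, 0], [30, 0, 5.5, 0], [34.7, 0, 7.4, 0], [39.2, 0, 9.6, 0], [43.7, 0, 12.1, 0], [48, 0, 14.8, 0]])

```text
clock: 10.08
tcp_pos: [553.6, 234.9, 69.6]
tool_rot: [0.759, 0.651, 0.0, -0.0]
contact_force: [-7.2, 1.9, 5.3]
width: 25.4
grasp_force: 24.1
```

```bash
python3 -c "
from m import *
state((270,180,380,380),128)"
```

```text
10.0833 tcp u 318.7545378607956 F [-7.21008279  1.87979089  5.32729104] ball (array([321.77963257, 300.13531494]), 31.750701904296875) [235.5 223. ] ((234.5, 223.0), (12.0, 7.0), 90.0)
u at plane 303.0708679588469 meet 311.08312954391175 (array([553.56370149, 227.12626992, 135.68827236]), np.float64(5.363029094069669))
```

Still a little short of the green stop, so I'll push on along the tangent.

Request:
drive_tool(steps=[[1, 0, 2, 0], [2, 0, 4, 0], [4, 0, 6, 0], [6, 0, 7, 0], [8, 0, 8, 0], [8, 0, 8, 0]])

```text
clock: 10.68
tcp_pos: [555.1, 244.0, 62.2]
tool_rot: [0.759, 0.651, 0.001, -0.001]
contact_force: [-7.4, 10.0, 8.2]
width: 23.1
grasp_force: 24.1
```

```bash
python3 -c "
from m import *
s,i,S=state((270,180,380,380),128)
A=cv2.resize(S['color'][150:300,190:310],(400,500));B=cv2.resize(i['color'][100:350,220:420],(400,500))
cv2.imwrite('pics/w5.png',np.hstack([A,B])[:,:,::-1])"
```

```text
10.6833 tcp u 327.9956800634605 F [-7.42274     9.96400537  8.20192221] ball (array([321.74194336, 310.7897644 ]), 32.22177505493164) [233.5 226.5] ((233.0, 226.5), (11.0, 6.0), 90.0)
u at plane 311.62929346662037 meet 318.22800512776564 (array([554.94403257, 234.14568593, 132.13328774]), np.float64(6.667567629714689))
```

View pics/w5.png

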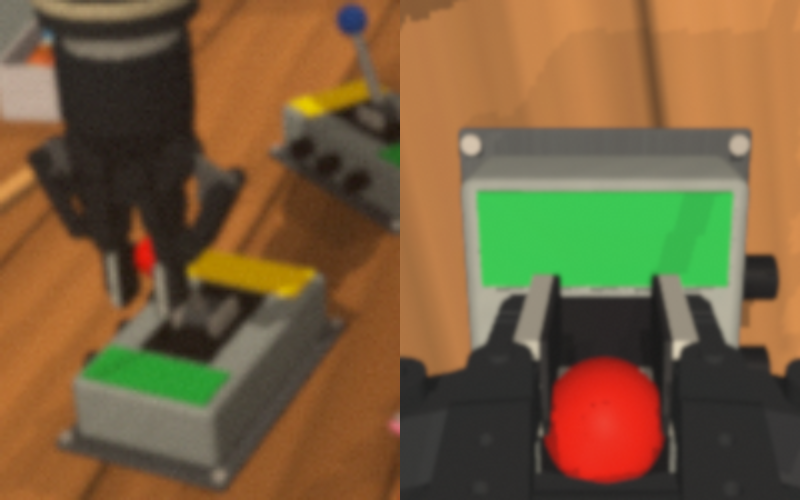

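The knob has slid to the back of the pads and the lever is near the green stop. I'll release, rise and check.

Request:
drive_tool(steps=[[0, 0, 0, 0], [0, 0, 0, 0], [0, 0, 0, 0], [0, 0, 0, 0], [0, 0, 0, 0], [0, 0, 0, 0], [0, 0, 0, 0], [0, 0, 0, 0]], grip=-1)

```text
clock: 11.45
tcp_pos: [555.0, 241.9, 61.3]
tool_rot: [0.759, 0.651, -0.0, 0.0]
contact_force: [0.9, 0.1, 0.5]
width: 85.6
grasp_force: 0.0
```

Request:
drive_tool(steps=[[0, 0, -15, 0], [0, 0, -40, 0], [0, 0, -70, 0], [-20, 0, -70, 0], [-40, 0, -70, 0], [-60, 0, -70, 0], [-60, 0, -70, 0], [-60, 0, -70, 0]])

```text
clock: 12.12
tcp_pos: [545.9, 182.1, 131.6]
tool_rot: [0.76, 0.65, 0.0, 0.0]
contact_force: [0.5, 0.9, 0.5]
width: 85.0
grasp_force: 0.0
```

```bash
python3 -c "
from m import *
s,i,S=state((200,60,440,380),128)
print(blob(i['color'],'red',(260,60,390,380)))
A=cv2.resize(S['color'][150:300,190:310],(400,500));B=cv2.resize(i['color'][40:290,220:420],(400,500))
cv2.imwrite('pics/w6.png',np.hstack([A,B])[:,:,::-1])"
```

```text
12.1167 tcp u 265.40034263381847 F [0.54202864 0.89380175 0.52968513] ball (array([321.11950684, 153.7487793 ]), 22.289751052856445) [237. 226.] ((237.0, 226.0), (12.0, 12.0), 90.0)
u at plane 312.6039243879099 meet 312.67815484623895 (array([552.49991691, 228.91151762, 127.89777462]), np.float64(0.2932146286398383))
(array([321.11950684, 153.7487793 ]), 22.289751052856445, array([321.26187335, 153.50791557]), np.int32(1516), ((321.0, 153.0), (42.0, 44.0), 90.0))
```

View pics/w6.png

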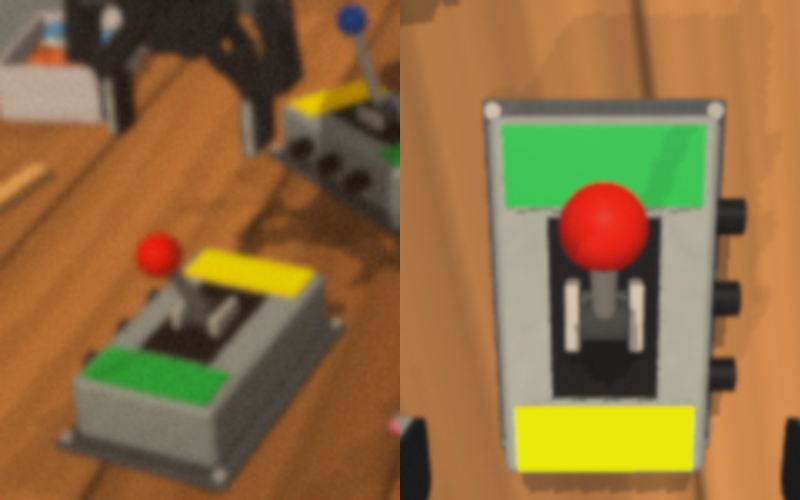

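The knob is at u = 312.7, z = 127.9, so the lever is at about +0.6. To be sure of the stop, I'll shut the fingers behind the knob and press it gently.

Request:
drive_tool(steps=[[0, 0, 0, 0], [0, 0, 0, 0], [0, 0, 0, 0], [0, 0, 0, 0], [0, 0, 0, 0], [0, 0, 0, 0], [0, 0, 0, 0], [0, 0, 0, 0]], grip=1)

```text
clock: 12.88
tcp_pos: [545.8, 182.7, 131.3]
tool_rot: [0.759, 0.651, -0.0, -0.0]
contact_force: [-0.1, -0.1, 0.6]
width: 0.1
grasp_force: 0.0
```

Request:
drive_tool(steps=[[0, 0, 18, 0], [0, 0, 36, 0], [0, 0, 54, 0], [8, 0, 54, 0], [14, 0, 54, 0], [18, 0, 54, 0], [20, 0, 54, 0], [22, 0, 54, 0]])

```text
clock: 13.55
tcp_pos: [549.8, 204.9, 78.3]
tool_rot: [0.759, 0.651, 0.001, 0.0]
contact_force: [-0.1, -6.0, 0.5]
width: 0.3
grasp_force: 3.2
```

Request:
drive_tool(steps=[[0.5, 0, 0, 0], [1, 0, 0, 0], [1.5, 0, 0, 0]])

```text
clock: 13.8
tcp_pos: [549.8, 205.0, 78.0]
tool_rot: [0.76, 0.651, -0.0, 0.001]
contact_force: [-1.1, -10.9, 4.2]
width: 0.3
grasp_force: 5.2
```

The force rose to 11 N with no motion, so the lever is on its stop. I'll back off, rise and verify.

Request:
drive_tool(steps=[[-10, 0, 0, 0], [-22, 0, 0, 0], [-24, 0, -30, 0], [-24, 0, -65, 0], [-24, 0, -100, 0], [-24, 0, -120, 0], [-24, 0, -120, 0], [-24, 0, -120, 0]])

```text
clock: 14.47
tcp_pos: [546.3, 181.6, 198.5]
tool_rot: [0.759, 0.651, 0.001, 0.0]
contact_force: [0.0, -0.7, -0.4]
width: 0.2
grasp_force: 0.0
```

```bash
python3 -c "
from m import *
s,i,S=state((260,60,390,380),128)
t=get_image('top');a=blob(t['color'],'blue',(400,140,440,175))[0];b=blob(S['color'],'blue',(280,145,310,170))[0]
print('blue',meet(ray(t,a),ray(S,b)))"
```

```text
14.4667 tcp u 265.01516799669116 F [ 0.01472909 -0.67508789 -0.41968503] ball (array([320.79998779, 142.80000305]), 16.348804473876953) [236.74107361 226.60714722] ((237.0, 226.5), (13.0, 12.0), 90.0)
u at plane 313.17873387899226 meet 313.22436836680856 (array([552.83514671, 229.41160115, 126.74884414]), np.float64(0.532362748519868))
blue (array([ 532.27922559, -171.09332097,  131.8156462 ]), np.float64(1.569171230280715))
```

The lever is on the green stop, the blue switch has not moved, and the robot is clear.

```bash
python3 -c "
from workcell import *
print(close_job())"
```

```text
the job is handed in; nothing more can be done
None
```

I handed the job in at about 14.5 s: the red-knob lever was brought to upright (within about 0.02 rad by camera), held there about 2.5 s, then thrown to the green stop and released, with the blue switch unmoved and the robot clear.

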